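# Push the row of press plungers home and swing the keeper behind it

## Robot

A 7-joint arm with a two-finger parallel gripper is mounted at the origin on a cart in front of the work surface, level with it; the furniture and walls round the work are solid. World frame = base frame: x ahead of the robot, y to its left, z up, the work surface at z = 0. Lengths are in m, angles in rad, forces in N, time in s.
With the tool pointing down it reaches from about 0.425 to 0.95 m from the base axis. Payload 4.7 kg.
Tool frame: the origin (TCP) lies at the very end of the fingers, on their centre line; the grasp point (between the pads) lies 19 mm behind it; z points along the fingers, y is the line along which they close (so a half turn about z gives the same grasp; the last joint's range is limited). The gripper opens to 85 mm and grips with 20 to 120 N. Pads are 22 mm wide; open, the fingers measure 114 mm over their backs; the gripper's body (76 mm by 85 mm) begins 54 mm behind the grasp point. The pads swing forward as they close: fully open they stand 13 mm farther back than shut.
Start: joints at [-1.133, 0.469, -0.049, 1.532, 0.024, 1.141, -0.082], TCP at [0.304, 0.603, 0.231] pointing down, gripper open.
Joint ranges: [-2.59, 2.59], [-0.33, 1.99], [-1.39, 1.29], [0.1, 2.45], [-1.04, 4.18], [0.21, 1.99], [-2.66, 2.66]. Speed limits (rad/s): [2.57, 2.57, 3.14, 3.14, 3.14, 3.14, 3.14].

## Interface

Orientations are given as a rotation vector (axis times angle).
In Python, from plant import monitor, cams, sign_off gives the robot as it stands.
- The arm moves only by the tool send_rows, never from a script. Its argument "targets" is a list of rows, each a list of 3 entries, a list of its own where there are three numbers: the gripper's target within -1 to 1 (shut at 1, half-way at 0, fully open at -1), then the shift along the world's x, y, z in cm, then the turn, a rotation vector about the world's x, y, z in degrees. A call has exactly 5 rows; each row shifts and turns the commanded pose from where the row before left it; what a row does not reach is not made up. A row lasts 1/10 s, in which the tool goes at most 50 mm and 8.59 degrees, less where a joint would pass 70% of its speed; a pose out of reach is approached as far as the arm can. A call is refused whole if a number of a shift passes 5 or a number of a turn 8.59, either way. A call with a gripper value outside its range is refused whole. The fingers move at their own pace and stop on an object; "squeeze" is the grip in N (left out, the last holds). Time passes only in rows, so rows that do not move let the fingers close, or fill a call up. It gives the time, the measured TCP pose, the force and the opening at its end, in the units of the state.
- monitor.read_state(): the state, without advancing time (a new reading comes with each control period).
- cams.grab_frame(name): name is "scene" or "top" or "wrist"; returns the picture (420x560x3 uint8, red, green, blue); there is no depth.
- cams.camera_params(name): a dict with "mtx" (3x3 intrinsics, pixels), "extrinsics" (4x4, takes a point from camera to world coordinates). Camera axes: x right, y down, z forward; pixel columns grow to the right and rows downward; lengths in m; the calibration is good to about 2 mm. A picture is of the moment at which its call begins: read the wrist's pose just before it. camera_params takes no time and is no camera call; for the wrist camera it gives the pose at the moment of the call.
- sign_off(): hands the job in, once; it reports no verdict.
Trained networks look in the newest picture that a camera, given by its name, has taken for a name from the list of things; names that differ only in an ending like _2 or _b are one class to them, and where a whole thing is asked for, a point or a joint stands for the part that bears it (a point fixed in the world has none). Each returns a list of dicts, best first, with "conf" (0 to 1); they miss things now and then, are a little off and sometimes report something else, mostly with a low value. They report only what shows in the picture. A call takes as long as a camera call. They do not tell look-alikes from the thing itself.
- cams.recognise(camera, query): "at" ([column, row] in pixels, amid what is visible of it).
- cams.silhouettes(camera, query): "pixels" (420x560 bool, what is visible of it) and "at" ([column, row] in pixels, amid what is visible of it).
- cams.landmark_of(camera, query): "at" ([column, row] in pixels: a listed point, or the origin of a listed thing).
The state is a dict: "time": time; "joint_positions": joint angles; "joint_velocities": joint speeds; "joint_efforts": joint torques, N m; "eef_pos": TCP position; "ee_rot": TCP orientation; "contact_force": force on the tool from outside, world axes, zero at the start; "wrist_torque": the same for the moment, N m; "gripper_width": finger opening in m.
Only numpy, scipy, OpenCV 4.12 (cv2) and the standard library are available. Lean on these libraries where they do the work, as an engineer would, in place of code of your own. Each camera call takes 0.05 s, during which the arm holds its last target. There are 200 camera calls.

## Task

With the gripper's fingertips, push the row of four steel plungers along the aluminium channel rail as one train until the front one is fully home against the end stop and no gaps are left; push only on the rearmost plunger and touch none of the other three. Then push the swinging keeper bar round until it lies square across the channel behind the row, and move clear. Nothing is to be gripped or lifted: the plungers stay upright in the channel, and the things lying round the rail stay where they are.

Things in the scene. Friction and masses are not known exactly. Their poses are not given: they have to be found in the camera images.
- rail: Fixed aluminium channel. Origin on the worktop under its centre line; x runs along it to the end stop, y across it toward the keeper, z up. Channel from its open end at x = -200 mm to the stop face at x = 160 mm; floor 8 mm, wall tops 20 mm above the worktop; 41 mm wide inside, 49 outside; stop 42 mm high, 18 thick. A home row fills x = 4 to 160 mm (centres at 140.5, 101.5, 62.5, 23.5).
- plunger_1: steel plunger, a plain upright cylinder 39 mm in diameter and 39 mm high, 0.14 to 0.24 kg; origin at the centre of its underside, z up. Foremost of the row, nearest the end stop.
- plunger_2: steel plunger, a plain upright cylinder 39 mm in diameter and 39 mm high, 0.14 to 0.24 kg; origin at the centre of its underside, z up. Second in the row.
- plunger_3: steel plunger, a plain upright cylinder 39 mm in diameter and 39 mm high, 0.14 to 0.24 kg; origin at the centre of its underside, z up. Third in the row.
- plunger_4: steel plunger, a plain upright cylinder 39 mm in diameter and 39 mm high, 0.14 to 0.24 kg; origin at the centre of its underside, z up. Rearmost of the row, nearest the open end. At the start the four stand touching in the channel on its floor (tops 47 mm above the worktop), 50 to 120 mm short of the end stop; the row takes about 3 to 8 N to push.
- keeper (a joint): Swinging keeper bar, angle a in rad: 0 = parallel to the rail, pointing from its pivot to the rail's open end; grows counter-clockwise seen from above, over the channel; 1.57 = square across it (its stop); negative = swung outward (to -0.6). The bar points along (-cos a, -sin a) in the rail's frame. Starts at -0.35 to 0, stays where left, under 1 N at its end moves it.
- keeper_pivot (a point): Keeper's upright pivot axis beside the rail, at x = -7, y = 50 mm in the rail's frame, at mid height of the bar. Dark flat bar 85 mm long from here, 10 mm wide, 22 to 34 mm above the worktop, so it passes over the walls; boss 20 mm in diameter. Square across, its front face is 6 mm behind a home row; a row that is not home blocks it.
- keeper_post (a point): Centre of the top of the round post (10 mm in diameter) that stands up from the keeper bar, 78 mm from the pivot; top 59 mm above the worktop.
- vial_0: bystander, leave alone: small glass vial with black cap, 27 mm in diameter, 62 mm high; origin at the centre of its underside.
- vial_3: bystander, leave alone: glass vial with white cap, 27 mm in diameter, 76 mm high; origin at the centre of its underside.
- tape_roll: bystander, leave alone: roll of tape lying flat, 82 mm in diameter, 19 mm high; origin at the centre of its underside.
- timer: bystander, leave alone: small white bench timer 58x64x20 mm; origin at the centre of its underside.
- spanner: bystander, leave alone: flat spanner 157 mm long, 6 mm thick; origin at the centre of its underside.
- marker_black: bystander, leave alone: marker pen lying, 136 mm long, 17 mm thick; origin at the centre of its underside.
- pellet_cup_2: bystander, leave alone: shallow aluminium cup, 38 mm in diameter, 10 mm high; origin at the centre of its underside.
Mind the look-alikes: they are no part of the job. What is shaped like the plunger_4 but blue is not meant.

How it is judged:
On the way, in this order (a step that is already met when the one before it is completed fails the run):
1. the whole row is home against the end stop, with the keeper still open (x of plunger_1 in the frame of rail above 0.1355 m and x of plunger_2 in the frame of rail above 0.0965 m and x of plunger_3 in the frame of rail above 0.0575 m and x of plunger_4 in the frame of rail above 0.0185 m and height (world z) of each of plunger_1, plunger_2, plunger_3, plunger_4 below 0.012 m and angle between each of plunger_1, plunger_2, plunger_3, plunger_4's own z axis and vertical below 0.1 rad and value of joint keeper below 0.4 rad), for 0.2 s.
2. the keeper is swung square across the channel behind the home row (x of plunger_1 in the frame of rail above 0.1355 m and x of plunger_2 in the frame of rail above 0.0965 m and x of plunger_3 in the frame of rail above 0.0575 m and x of plunger_4 in the frame of rail above 0.0185 m and value of joint keeper above 1.42 rad), for 0.2 s.
At the end, for the whole second after the job is handed in: All four plungers stand upright on the channel floor, each within 5 mm of its fully home place against the end stop, at rest, and the keeper lies across the channel within 0.15 rad of square (all of step 2 and height (world z) of each of plunger_1, plunger_2, plunger_3, plunger_4 below 0.012 m and angle between each of plunger_1, plunger_2, plunger_3, plunger_4's own z axis and vertical below 0.1 rad and linear speed of each of plunger_1, plunger_2, plunger_3, plunger_4 below 0.02 m/s); the robot touches nothing.
It fails at once if a plunger is lifted more than 8 mm off the channel floor (height (world z) of any of plunger_1, plunger_2, plunger_3, plunger_4 above 0.016 m).
It fails at once if a plunger is tipped by more than 0.35 rad (angle between any of plunger_1, plunger_2, plunger_3, plunger_4's own z axis and vertical above 0.35 rad).
It fails at once if the robot touches one of the three front plungers (contact force between any of the fingers, the arm and plunger_1 above 0.5 N or contact force between any of the fingers, the arm and plunger_2 above 0.5 N or contact force between any of the fingers, the arm and plunger_3 above 0.5 N).
It fails at once if a bystander is moved by more than 20 mm (distance of any of vial_0, vial_3, tape_roll, timer, spanner, marker_black, pellet_cup_2 from where it was at the start of the episode above 0.02 m).
It also fails if it takes over 48 s, if anything falls off the work surface, if the arm or the gripper's body presses on something with over 40 N, if the wrist force passes 120 N, or if a joint passes its speed limit or range.

## Working session

There is one attempt and no reset: what is moved stays moved. The work goes in short steps, Python scripts to look and compute and a tool call to move; the robot and the scene stay as the last step left them, time stands still between calls to the robot, and variables do not carry over. Pictures are saved under pics/ and viewed, on a budget of 10 in all, crops included, one or two more only if the job needs it, and the job is handed in when it is done.

Besides the shell and the picture viewer there is one more tool, called after "Call:" as a command line: name --argument value ..., lists and objects as JSON in quotes. send_rows: Moves the arm, as the interface text tells. Its arguments: {"type":"object","properties":{"targets":{"type":"array","items":{"type":"array"}},"squeeze":{"type":"number"}},"required":["targets"]}

```bash
mkdir -p pics
cat > h.py <<'E'
import numpy as np, cv2
from plant import monitor, cams, sign_off
def ray(cam,px,z):
    p=cams.camera_params(cam);K=np.array(p["mtx"]);T=np.array(p["extrinsics"])
    d=T[:3,:3]@np.linalg.inv(K)@np.array([px[0],px[1],1.]);o=T[:3,3]
    return (o+d*(z-o[2])/d[2])
def proj(cam,P):
    p=cams.camera_params(cam);K=np.array(p["mtx"]);T=np.linalg.inv(np.array(p["extrinsics"]))
    q=K@(T[:3,:3]@np.array(P)+T[:3,3]);return q[:2]/q[2]
def save(cam,name):
    f=cams.grab_frame(cam);cv2.imwrite(f"pics/{name}.png",cv2.cvtColor(f,cv2.COLOR_RGB2BGR));return f
E
python3 - <<'E'
from h import *
np.set_printoptions(precision=4,suppress=True)
save("top","top1");save("scene","scene1")
for cam in("top","scene"):
  for q,z in(("rail",0),("plunger_4",.008),("keeper_pivot",.028),("keeper_post",.059)):
    for r in cams.landmark_of(cam,q)[:6]: print(cam,q,round(r["conf"],2),np.round(r["at"],1),ray(cam,r["at"],z))
s=monitor.read_state();print(s["time"],s["ee_rot"],s["contact_force"],s["gripper_width"])
E
```

```text
top rail 0.91 [304.6 251.3] [ 0.5035 -0.0532  0.    ]
top plunger_4 0.74 [271.3 245.9] [0.5152 0.0258 0.008 ]
top plunger_4 0.73 [196.9 218.9] [0.5789 0.2037 0.008 ]
top plunger_4 0.71 [320.1 258.6] [ 0.4858 -0.089   0.008 ]
top plunger_4 0.65 [288.3 248.4] [ 0.5094 -0.0143  0.008 ]
top plunger_4 0.53 [303.5 254.5] [ 0.4952 -0.05    0.008 ]
top keeper_pivot 0.59 [283. 290.] [ 0.4132 -0.0017  0.028 ]
top keeper_pivot 0.47 [309.1 228.4] [ 0.5543 -0.0623  0.028 ]
top keeper_post 0.27 [354.6 295.4] [ 0.402 -0.158  0.059]
scene rail 0.58 [278.9 273.5] [ 0.5001 -0.0477  0.    ]
scene plunger_4 0.8 [268.  256.8] [ 0.515  -0.0067  0.008 ]
scene plunger_4 0.76 [291.7 284.3] [ 0.4917 -0.0872  0.008 ]
scene plunger_4 0.76 [254.7 249. ] [0.5133 0.0287 0.008 ]
scene plunger_4 0.57 [278.5 272.7] [ 0.4972 -0.0488  0.008 ]
scene plunger_4 0.54 [218.2 193.3] [0.5848 0.1999 0.008 ]
scene keeper_pivot 0.7 [297.4 251.8] [ 0.5526 -0.0565  0.028 ]
scene keeper_post 0.64 [275.3 221.9] [0.5683 0.0147 0.059 ]
scene keeper_post 0.57 [278.4 276.4] [ 0.4653 -0.0726  0.059 ]
0.5 [-0.7266 -3.0564 -0.    ] [-0.5981  0.7734  0.0707] 0.08546580741992751
```

View pics/top1.png

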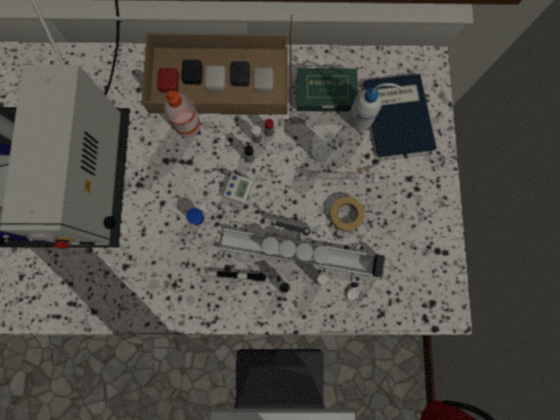

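View pics/scene1.png

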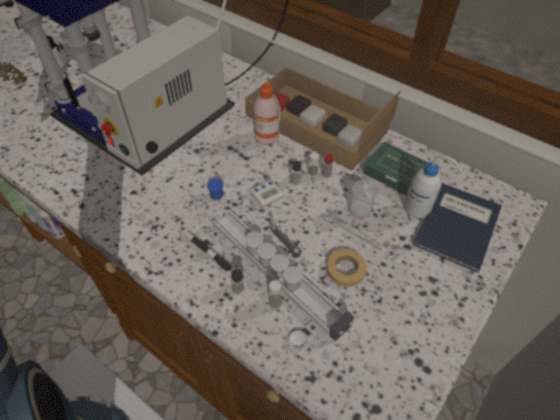

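Top: rail open end is at about (222,238) and its stop at (378,265). The plungers are at (271..320, 246..258), the keeper's post is at about (272,217) and its pivot at (307,230). The blue look-alike is at (195,216). Next I'll fit the rail's pose.

```bash
cat > fit.py <<'E'
from h import *
from scipy.optimize import least_squares
np.set_printoptions(precision=4,suppress=True)
def W(p,l):
    c,s=np.cos(p[2]),np.sin(p[2]);return np.array([p[0]+c*l[0]-s*l[1],p[1]+s*l[0]+c*l[1],l[2]])
E
python3 - <<'E'
from fit import *
ims={}
cnt={}
for cam in("top","scene"):
    ims[cam]=cv2.cvtColor(cams.grab_frame(cam),cv2.COLOR_RGB2BGR)
    m=cams.silhouettes(cam,"rail"); print(cam,[(round(r["conf"],2),r["pixels"].sum()) for r in m])
    c=max(cv2.findContours(m[0]["pixels"].astype(np.uint8),0,2)[0],key=cv2.contourArea); cnt[cam]=cv2.convexHull(c)
box=[(x,y,z) for x in(-.2,.178) for y in(-.0245,.0245) for z in (0,.02)]+[(x,y,.042) for x in(.16,.178) for y in(-.0245,.0245)]
def hull(cam,p): return cv2.convexHull(np.array([proj(cam,W(p,l)) for l in box],np.float32))
def res(p):
    r=[]
    for cam in cnt:
        h=hull(cam,p)
        r+=[cv2.pointPolygonTest(h,(float(q[0][0]),float(q[0][1])),True) for q in cnt[cam]]
        r+=[cv2.pointPolygonTest(cnt[cam],(float(q[0][0]),float(q[0][1])),True) for q in h]
    return r
f=least_squares(res,[.502,-.05,np.radians(-100)],x_scale=[.01,.01,.05],diff_step=1e-3,loss="soft_l1")
print(f.x,np.degrees(f.x[2]),f.cost,len(f.fun)); np.save("rail.npy",f.x)
t=[]
for cam,(x0,y0,w,h) in {"top":(210,190,200,100),"scene":(190,190,180,155)}.items():
    k=4; im=cv2.resize(ims[cam][y0:y0+h,x0:x0+w],None,fx=k,fy=k,interpolation=cv2.INTER_CUBIC)
    H=((hull(cam,f.x)-[x0,y0]+.5)*k).astype(int); cv2.polylines(im,[H],True,(0,255,0),1)
    for l in [(-.007,.05,.034),(-.2,0,.008),(.16,0,.042)]:
        q=((proj(cam,W(f.x,l))-[x0,y0]+.5)*k).astype(int); cv2.circle(im,tuple(map(int,q)),3,(0,0,255),-1)
    cv2.imwrite(f"pics/fit_{cam}.png",im)
for cam in ("top","scene"):
    for q,z in(("plunger_4",.0275),):
        for r in cams.silhouettes(cam,q):
            w=ray(cam,r["at"],z)-[*f.x[:2],0];c,s=np.cos(f.x[2]),np.sin(f.x[2]);print(cam,round(r["conf"],2),np.round(r["at"],1),c*w[0]+s*w[1],-s*w[0]+c*w[1])
E
```

```text
top [(0.71, np.int64(3364))]
scene [(0.74, np.int64(3635)), (0.5, np.int64(316))]Traceback (most recent call last):
  File "<stdin>", line 17, in <module>
    return func(*args, **kwargs)
    vector_fun = VectorFunction(
        fun_wrapped,
    ...<6 lines>...
        workers=workers
    )
    self.J, dct = approx_derivative(
                  ~~~~~~~~~~~~~~~~~^
        self.fun_wrapped, self.x, f0=self.f, **finite_diff_options
        ^^^^^^^^^^^^^^^^^^^^^^^^^^^^^^^^^^^^^^^^^^^^^^^^^^^^^^^^^^
    )
    ^
    J, _nfev = _dense_difference(fun_wrapped, x0, f0, h,
               ~~~~~~~~~~~~~~~~~^^^^^^^^^^^^^^^^^^^^^^^^
                             use_one_sided, method,
                             ^^^^^^^^^^^^^^^^^^^^^^
                             mf)
                             ^^^
    df = [f_eval - f0 for f_eval in f_evals]
          ~~~~~~~^~~~
ValueError: operands could not be broadcast together with shapes (49,) (50,)
```

```bash
cat > railfit.py <<'E'
from fit import *
from scipy.optimize import minimize
import sys
ims={}
cnt={}
for cam in("top","scene"):
    ims[cam]=cv2.cvtColor(cams.grab_frame(cam),cv2.COLOR_RGB2BGR)
    m=cams.silhouettes(cam,"rail")
    c=max(cv2.findContours(m[0]["pixels"].astype(np.uint8),0,2)[0],key=cv2.contourArea); cnt[cam]=cv2.convexHull(c)
box=[(x,y,z) for x in(-.2,.178) for y in(-.0245,.0245) for z in (0,.02)]+[(x,y,.042) for x in(.16,.178) for y in(-.0245,.0245)]
def hull(cam,p): return cv2.convexHull(np.array([proj(cam,W(p,l)) for l in box],np.float32))
def cost(d,cs=("top","scene")):
    p=np.array([.502,-.05,np.radians(-100)])+np.array(d)*[.01,.01,.05];r=[]
    for cam in cs:
        h=hull(cam,p)
        r+=[cv2.pointPolygonTest(h,(float(q[0][0]),float(q[0][1])),True) for q in cnt[cam]]
        r+=[cv2.pointPolygonTest(cnt[cam],(float(q[0][0]),float(q[0][1])),True) for q in h]
    return np.mean(np.abs(np.array(r)))
for cs in (("top",),("scene",),("top","scene")):
    f=minimize(cost,[0,0,0],args=(cs,),method="Nelder-Mead",options=dict(initial_simplex=[[0,0,0],[1,0,0],[0,1,0],[0,0,1]]))
    p=np.array([.502,-.05,np.radians(-100)])+f.x*[.01,.01,.05]
    print(cs,p,np.degrees(p[2]),f.fun)
np.save("rail.npy",p)
for cam,(x0,y0,w,h) in {"top":(210,190,200,100),"scene":(190,190,180,155)}.items():
    k=4 if cam=="top" else 3; im=cv2.resize(ims[cam][y0:y0+h,x0:x0+w],None,fx=k,fy=k,interpolation=cv2.INTER_CUBIC)
    H=((hull(cam,p)-[x0,y0]+.5)*k).astype(int); cv2.polylines(im,[H],True,(0,255,0),1)
    for l in [(-.007,.05,.034),(-.2,0,.008),(.16,0,.042)]:
        q=((proj(cam,W(p,l))-[x0,y0]+.5)*k).astype(int); cv2.circle(im,tuple(map(int,q)),3,(0,0,255),-1)
    cv2.imwrite(f"pics/fit_{cam}.png",im)
a,b=[cv2.imread(f"pics/fit_{c}.png") for c in("top","scene")]
b=cv2.resize(b,None,fx=.43,fy=.43)
c,s=np.cos(p[2]),np.sin(p[2])
for cam in ("top","scene"):
    for q,z in(("plunger_4",.0275),("keeper_post",.040)):
        for r in cams.silhouettes(cam,q):
            w=ray(cam,r["at"],z)-[*p[:2],0];print(cam,q,round(r["conf"],2),np.round(r["at"],1),np.round([c*w[0]+s*w[1],-s*w[0]+c*w[1]],4))
E
python3 railfit.py
```

```text
('top',) [ 0.4941 -0.0549 -1.7101] -97.98073407340071 3.2986545288756206
('scene',) [ 0.4979 -0.0521 -1.7379] -99.57171162627722 2.1996206485480605Traceback (most recent call last):
  File "railfit.py", line 20, in <module>
    f=minimize(cost,[0,0,0],args=(cs,),method="Nelder-Mead",options=dict(initial_simplex=[[0,0,0],[1,0,0],[0,1,0],[0,0,1]]))
    res = _minimize_neldermead(fun, x0, args, callback, bounds=bounds,
                               **options)
    fxr = func(xr)
    fx = function(np.copy(x), *(wrapper_args + args))
  File "railfit.py", line 15, in cost
    h=hull(cam,p)
  File "railfit.py", line 11, in hull
    def hull(cam,p): return cv2.convexHull(np.array([proj(cam,W(p,l)) for l in box],np.float32))
                                                     ~~~~^^^^^^^^^^^^
  File "h.py", line 8, in proj
    p=cams.camera_params(cam);K=np.array(p["mtx"]);T=np.linalg.inv(np.array(p["extrinsics"]))
ValueError: time passes only in moves, steps and waits
```

```bash
sed -i 's/^def ray/import functools\n@functools.cache\ndef CP(cam):\n    p=cams.camera_params(cam);return {k:np.array(p[k]) for k in ("mtx","extrinsics")}\ndef ray/; s/p=cams.camera_params(cam);K=/p=CP(cam);K=/' h.py
sed -i 's/return {k:np/return {k:np/' h.py
sed -i 's/return np.mean(np.abs(np.array(r)))/return np.mean(np.sqrt(1+np.array(r)**2)**.5)/' railfit.py
sed -i 's/;k=4;/;k=4;/; s/    H=((hull/    cv2.polylines(im,[((cnt[cam]-[x0,y0]+.5)*k).astype(int)],True,(0,0,255),1)\n    H=((hull/' railfit.py
python3 railfit.py
```

```text
('top',) [ 0.497  -0.0551 -1.7221] -98.6693415542784 1.7198440987949029
('scene',) [ 0.499  -0.0535 -1.7413] -99.77068275086965 1.404376410152681
('top', 'scene') [ 0.4994 -0.0536 -1.7401] -99.69887013491731 1.5749426521432144
top plunger_4 0.77 [301.4 251.8] [-0.0095 -0.0013]
top plunger_4 0.71 [239.9 185.2] [-0.1794  0.1296]
top plunger_4 0.66 [321.1 258.1] [ 0.0375 -0.0077]
top plunger_4 0.66 [269.3 246. ] [-0.0848 -0.0009]
top plunger_4 0.63 [295.4 227.4] [-0.0325  0.0524]
top plunger_4 0.54 [288.6 246.7] [-0.0406  0.0052]
top keeper_post 0.64 [293.  228.9] [-0.0376  0.0461]
scene plunger_4 0.95 [288.8 276.7] [ 0.0255 -0.0023]
scene plunger_4 0.79 [253.6 241.5] [-0.0892  0.0026]
scene plunger_4 0.7 [215.7 186.3] [-0.2708  0.0415]
scene plunger_4 0.61 [265.3 251.1] [-0.0536  0.0045]
scene plunger_4 0.55 [277.4 266.2] [-0.0086 -0.0022]
scene plunger_4 0.35 [286.  240.5] [-0.0439  0.0556]
scene keeper_post 0.85 [286.7 242. ] [-0.0338  0.0477]
```

View pics/fit_top.png

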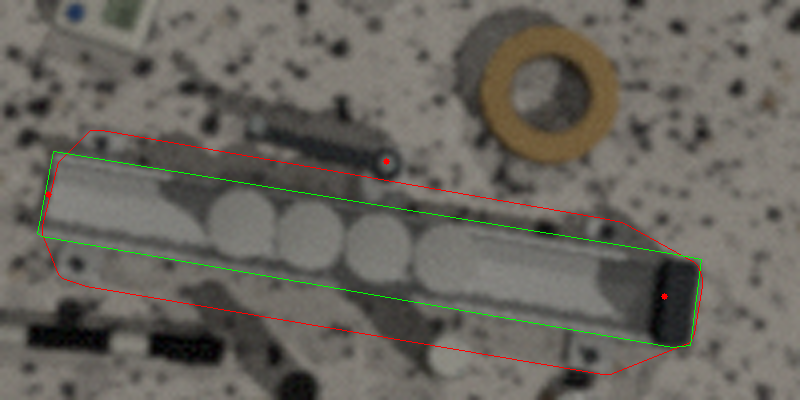

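View pics/fit_scene.png

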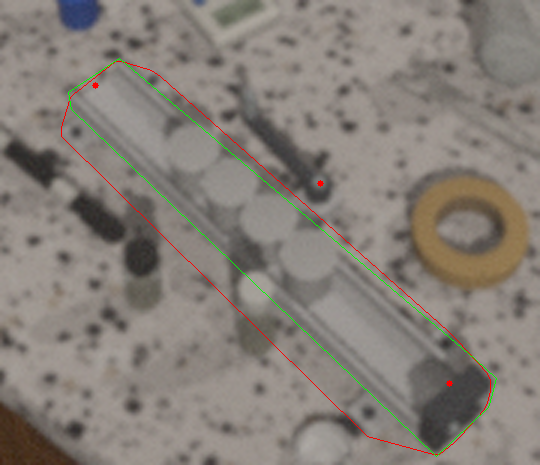

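The fit overlay matches the rail in both views, and the projected pivot lands on the boss. Rail origin is (0.499, -0.054) with heading -99.7°. Plunger_4 is at about rail x = -0.088, so the row has about 110 mm to go, and the keeper is at about -0.1 rad. Moving above the rail's open end with the fingers shut and the tool's y axis along the rail.

Call:
send_rows --targets '[[1,[1.4,-3.4,0],[0,0,1.7]],[1,[1.4,-3.4,0],[0,0,1.7]],[1,[1.4,-3.4,0],[0,0,1.7]],[1,[1.4,-3.4,0],[0,0,1.7]],[1,[1.4,-3.4,0],[0,0,1.7]]]'

```text
time: 1.8
eef_pos: [0.3742, 0.4314, 0.2315]
ee_rot: [0.496, 3.102, 0.001]
contact_force: [0.5, -0.4, -0.8]
gripper_width: 0.0124
```

Call:
send_rows --targets '[[1,[1.5,-3.4,0],[0,0,1.7]],[1,[1.5,-3.4,0],[0,0,1.7]],[1,[1.5,-3.4,0],[0,0,1.7]],[1,[1.5,-3.4,0],[0,0,1.7]],[1,[1.5,-3.4,0],[0,0,1.7]]]'

```text
time: 2.3
eef_pos: [0.4492, 0.2614, 0.2316]
ee_rot: [0.265, 3.13, 0.001]
contact_force: [0.9, 0.6, 0.7]
gripper_width: 0.0
```

Call:
send_rows --targets '[[1,[1.5,-3.2,-2],[0,0,0]],[1,[1.5,-3.2,-2],[0,0,0]],[1,[1.5,-3.2,-2],[0,0,0]],[1,[1.5,-3.2,-2],[0,0,0]],[1,[0,0,0],[0,0,0]]]'

```text
time: 2.8
eef_pos: [0.509, 0.1286, 0.1491]
ee_rot: [-0.28, -3.126, 0.007]
contact_force: [-0.3, 0.2, -0.2]
gripper_width: 0.0001
```

```bash
cat > loc.py <<'E'
from fit import *
from scipy.spatial.transform import Rotation as R
p=np.load("rail.npy");c,s=np.cos(p[2]),np.sin(p[2])
def L(w): w=np.array(w)-[*p[:2],0]; return np.array([c*w[0]+s*w[1],-s*w[0]+c*w[1],w[2]])
def st():
    q=monitor.read_state();M=R.from_rotvec(q["ee_rot"]).as_matrix()
    print("t",q["time"],"pos",np.array(q["eef_pos"]),"local",L(q["eef_pos"]),"yaw_y",np.degrees(np.arctan2(M[1,1],M[0,1])),"tilt z",M[:,2],"F",np.array(q["contact_force"]),"w",q["gripper_width"])
E
python3 - <<'E'
from loc import *
st()
f=save("wrist","w1")
for q,z in(("plunger_4",.047),("rail",0),("keeper_post",.059),("keeper_pivot",.028)):
    for r in (cams.landmark_of("wrist",q) if q!="plunger_4" else cams.recognise("wrist",q)): print(q,round(r["conf"],2),np.round(r["at"]),L(ray("wrist",r["at"],z)))
E
```

```text
t 2.8 pos [0.509  0.1286 0.1491] local [-0.1812 -0.0212  0.1491] yaw_y 79.75211660858317 tilt z [-0.0035 -0.0042 -1.    ] F [-0.3496  0.2311 -0.1966] w 5.0141520387942176e-05
plunger_4 0.95 [ 76. 231.] [-0.0203 -0.0097  0.047 ]
plunger_4 0.94 [ 29. 234.] [ 0.0182 -0.0078  0.047 ]
plunger_4 0.77 [169. 232.] [-0.0949 -0.0089  0.047 ]
plunger_4 0.77 [380. 270.] [-0.268   0.0261  0.047 ]
plunger_4 0.75 [136. 288.] [-0.061   0.0418  0.047 ]
plunger_4 0.57 [123. 232.] [-0.0573 -0.0088  0.047 ]
rail 0.87 [ 95. 221.] [-0.0082 -0.0026  0.    ]
keeper_post 0.76 [167. 310.] [-0.0896  0.0555  0.059 ]
keeper_pivot 0.76 [ 93. 284.] [-0.0123  0.0492  0.028 ]
```

View pics/w1.png

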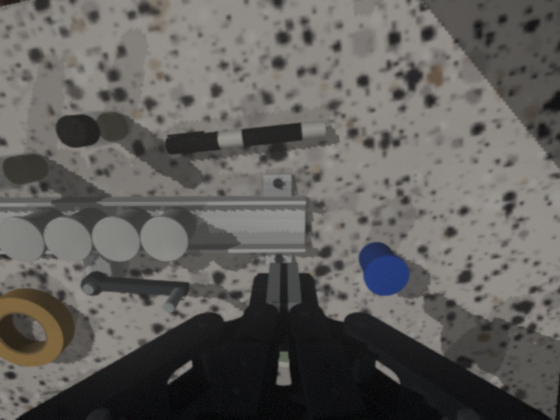

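Wrist view: rail is horizontal, with its open end at about (306, 198–252). Plunger tops are at (165,237) to (20,239), the post at (175,297) and the blue decoy at (385,272). Checking the lateral offset from these.

Run:
```python
from loc import *
for n,px,z in(("open top outer",(306,198),.02),("open bot outer",(306,252),.02),("p4",(165,238),.047),("p1",(20,240),.047),("wall top at left",(2,200),.02),("post",(176,294),.059),("pivot",(92,282),.034)): print(n,L(ray("wrist",px,z)),ray("wrist",px,z))
```

```text
open top outer [-0.2091 -0.0297  0.02  ] [0.5053 0.1575 0.02  ]
open bot outer [-0.2102  0.0214  0.02  ] [0.5559 0.15   0.02  ]
p4 [-0.0931 -0.0032  0.047 ] [0.5119 0.0388 0.047 ]
p1 [ 0.0251 -0.0014  0.047 ] [ 0.4938 -0.078   0.047 ]
wall top at left [ 0.0548 -0.0278  0.02  ] [ 0.4628 -0.1029  0.02  ]
post [-0.1013  0.0414  0.059 ] [0.5572 0.0393 0.059 ]
pivot [-0.018   0.0444  0.034 ] [ 0.5462 -0.0433  0.034 ]
```

Call:
send_rows --targets '[[1,[0.5,-1,-3],[0,0,0.5]],[1,[0.5,-1,-3],[0,0,0]],[1,[0.5,-0.9,-3],[0,0,0]],[1,[0,0,-2.5],[0,0,0]],[1,[0,0,-1],[0,0,0]]]'

```text
time: 3.55
eef_pos: [0.5225, 0.1068, 0.0248]
ee_rot: [-0.25, -3.129, 0.0]
contact_force: [-0.1, 0.6, -0.1]
gripper_width: -0.0001
```

Run:
```python
from loc import *
st()
f=save("wrist","w2")
```

```text
t 3.55 pos [0.5225 0.1068 0.0248] local [-0.162  -0.0042  0.0248] yaw_y 80.85876848190529 tilt z [-0.0028 -0.0001 -1.    ] F [-0.1308  0.6469 -0.1426] w -0.00010728393824103483
```

View pics/w2.png

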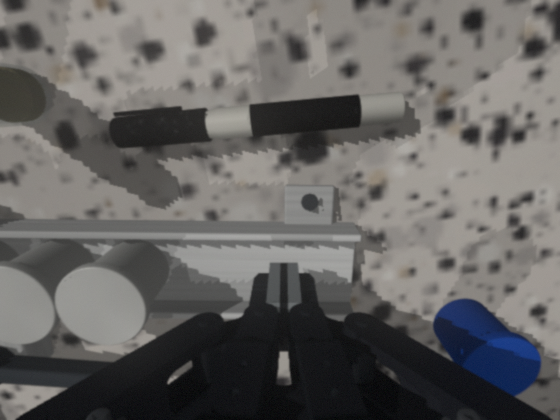

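Fingertips (285,265) are over the channel. Near wall's top is at row 225–240, plunger_4's top is centred near (100,305), and the open end is at column 360. Checking the offset.

Run:
```python
from loc import *
print(proj("wrist",monitor.read_state()["eef_pos"]))
for n,px,z in(("outer wall",(285,226),.02),("inner wall",(285,240),.02),("outer wall L",(5,220),.02),("open",(359,232),.02),("p4",(101,305),.047)): print(n,L(ray("wrist",px,z)))
```

```text
[282.825  281.2128]
outer wall [-0.1628 -0.0316  0.02  ]
inner wall [-0.1629 -0.0244  0.02  ]
outer wall L [-0.0302 -0.0334  0.02  ]
open [-0.1982 -0.0289  0.02  ]
p4 [-0.0855 -0.0052  0.047 ]
```

Call:
send_rows --targets '[[1,[-0.2,-1,0],[0,0,-0.5]],[1,[-0.2,-1,0],[0,0,0]],[1,[-0.1,-0.9,0],[0,0,0]],[1,[-0.1,-0.5,0],[0,0,0]],[1,[-0.1,-0.5,0],[0,0,0]]]'

```text
time: 4.1
eef_pos: [0.517, 0.066, 0.027]
ee_rot: [0.268, 3.129, 0.001]
contact_force: [0.5, 0.8, -0.1]
gripper_width: -0.0002
```

Call:
send_rows --targets '[[1,[-0.1,-0.6,0],[0,0,0]],[1,[-0.1,-0.6,0],[0,0,0]],[1,[-0.1,-0.6,0],[0,0,0]],[1,[-0.1,-0.6,0],[0,0,0]],[1,[-0.1,-0.6,0],[0,0,0]]]'

```text
time: 4.6
eef_pos: [0.513, 0.0395, 0.0269]
ee_rot: [0.263, 3.128, 0.006]
contact_force: [1.1, 6.8, 1.0]
gripper_width: -0.0001
```

```bash
python3 -c "
from loc import *
st()"
```

```text
t 4.6 pos [0.513  0.0395 0.0269] local [-0.0941 -0.0023  0.0269] yaw_y 80.39510420233795 tilt z [ 0.0028  0.0034 -1.    ] F [1.0633 6.8301 1.0257] w -5.411002359014138e-05
```

Call:
send_rows --targets '[[1,[-0.2,-0.8,0],[0,0,0]],[1,[-0.1,-0.8,0],[0,0,0]],[1,[-0.2,-0.8,0],[0,0,0]],[1,[-0.1,-0.8,0],[0,0,0]],[1,[-0.2,-0.8,0],[0,0,0]]]'

```text
time: 5.1
eef_pos: [0.5051, -0.0007, 0.0269]
ee_rot: [0.263, 3.128, 0.005]
contact_force: [1.0, 7.0, 0.9]
gripper_width: -0.0002
```

Call:
send_rows --targets '[[1,[-0.1,-0.6,0],[0,0,0]],[1,[-0.1,-0.5,0],[0,0,0]],[1,[-0.1,-0.5,0],[0,0,0]],[1,[-0.1,-0.5,0],[0,0,0]],[1,[-0.1,-0.4,0],[0,0,0]]]'

```text
time: 5.6
eef_pos: [0.5, -0.0257, 0.0269]
ee_rot: [0.263, 3.128, 0.005]
contact_force: [1.8, 7.1, 3.1]
gripper_width: 0.0
```

Run:
```python
from loc import *
st()
f=save("wrist","w3")
```

```text
t 5.6 pos [ 0.5    -0.0257  0.0269] local [-0.0276 -0.0041  0.0269] yaw_y 80.38695997603182 tilt z [ 0.0025  0.003  -1.    ] F [1.8388 7.0587 3.1324] w 2.8271065695898944e-05
```

View pics/w3.png

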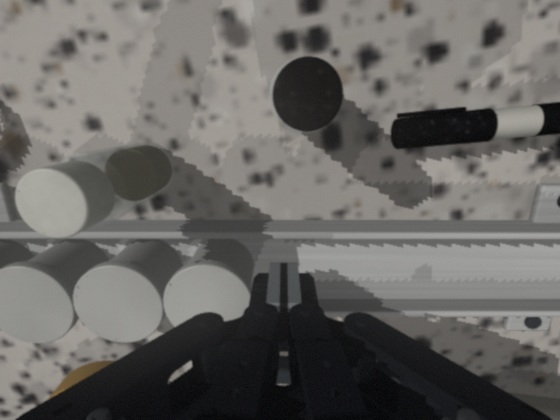

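Plunger_4 is at the fingertip (205,300), upright and with no gaps. About 17 mm to go.

Call:
send_rows --targets '[[1,[-0.1,-0.3,0],[0,0,0]],[1,[0,-0.3,0],[0,0,0]],[1,[-0.1,-0.2,0],[0,0,0]],[1,[0,-0.2,0],[0,0,0]],[1,[0,-0.2,0],[0,0,0]]]'

```text
time: 6.15
eef_pos: [0.4979, -0.0373, 0.0268]
ee_rot: [0.263, 3.129, 0.005]
contact_force: [1.5, 7.0, 1.8]
gripper_width: -0.0001
```

Call:
send_rows --targets '[[1,[0,-0.1,0],[0,0,0]],[1,[-0.1,-0.1,0],[0,0,0]],[1,[0,-0.1,0],[0,0,0]],[1,[0,-0.1,0],[0,0,0]],[1,[0,0,0],[0,0,0]]]'

```text
time: 6.65
eef_pos: [0.497, -0.0415, 0.0268]
ee_rot: [0.263, 3.129, 0.005]
contact_force: [0.7, 6.4, 2.5]
gripper_width: -0.0001
```

Call:
send_rows --targets '[[1,[0,-0.1,0],[0,0,0]],[1,[0,-0.1,0],[0,0,0]],[1,[0,-0.1,0],[0,0,0]],[1,[0,-0.1,0],[0,0,0]],[1,[0,0,0],[0,0,0]]]'

```text
time: 7.15
eef_pos: [0.4971, -0.0441, 0.0269]
ee_rot: [0.261, 3.129, 0.007]
contact_force: [0.5, 10.2, 1.8]
gripper_width: -0.0003
```

Call:
send_rows --targets '[[1,[0,-0.1,0],[0,0,0]],[1,[0,-0.1,0],[0,0,0]],[1,[0,0,0],[0,0,0]],[1,[0,0,0],[0,0,0]],[1,[0,0,0],[0,0,0]]]'

```text
time: 7.65
eef_pos: [0.4976, -0.0444, 0.027]
ee_rot: [0.259, 3.128, 0.01]
contact_force: [1.9, 13.4, 2.0]
gripper_width: 0.0
```

Run:
```python
from loc import *
st()
f=save("top","top2")
im=cv2.imread("pics/top2.png")[210:290,250:400]
cv2.imwrite("pics/top2c.png",cv2.resize(im,None,fx=5,fy=5,interpolation=cv2.INTER_CUBIC))
```

```text
t 7.65 pos [ 0.4976 -0.0444  0.027 ] local [-0.0087 -0.0033  0.027 ] yaw_y 80.53206525783261 tilt z [ 0.0032  0.0059 -1.    ] F [ 1.9489 13.3526  1.9615] w 1.2967219421906866e-06
```

View pics/top2c.png

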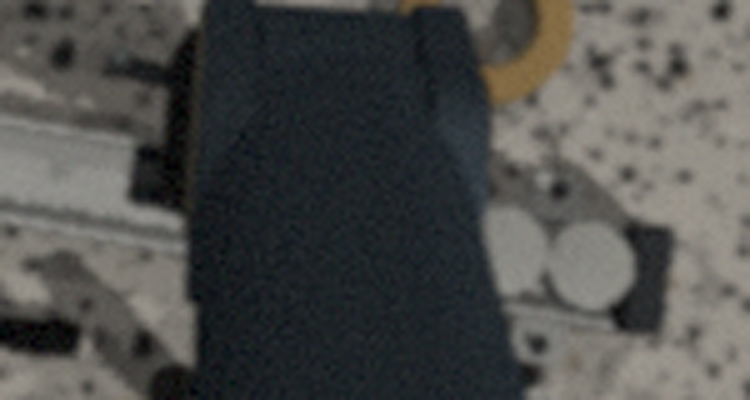

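The front plunger is against the stop (crop 592,265 against stop 640,280), motion has stalled and force is up to 13 N, so the row is home. Backing off straight, then rising.

Call:
send_rows --targets '[[1,[0.1,0.5,0],[0,0,0]],[1,[0.1,0.8,0],[0,0,0]],[1,[0.2,1.2,0],[0,0,0]],[1,[0.2,1,0],[0,0,0]],[1,[0,0,3],[0,0,0]]]'

```text
time: 8.2
eef_pos: [0.4993, -0.0131, 0.0538]
ee_rot: [-0.262, -3.123, 0.001]
contact_force: [1.4, 0.3, -0.1]
gripper_width: -0.0002
```

Call:
send_rows --targets '[[1,[0,0,4],[0,0,0]],[1,[2,0,3],[0,0,0]],[1,[3,0.2,0],[0,0,0]],[1,[3,0.2,0],[0,0,0]],[1,[1.5,0,0],[0,0,0]]]'

```text
time: 8.7
eef_pos: [0.5993, -0.01, 0.1268]
ee_rot: [0.265, 3.128, 0.001]
contact_force: [-0.8, 0.6, -0.2]
gripper_width: 0.0
```

Run:
```python
from loc import *
st()
f=save("wrist","w4")
for q,z in(("keeper_post",.059),("keeper_pivot",.028)):
    for r in cams.landmark_of("wrist",q): print(q,round(r["conf"],2),np.round(r["at"]),L(ray("wrist",r["at"],z)))
```

```text
t 8.7 pos [ 0.5993 -0.01    0.1268] local [-0.0597  0.0911  0.1268] yaw_y 80.31599084396309 tilt z [ 0.0024  0.0002 -1.    ] F [-0.7668  0.5569 -0.1817] w 1.7868525555647517e-05
keeper_post 0.94 [322. 179.] [-0.0846  0.0534  0.059 ]
keeper_post 0.52 [173.  88.] [ 0.0063 -0.0018  0.059 ]
keeper_post 0.34 [422. 244.] [-0.1556  0.0995  0.059 ]
keeper_pivot 0.6 [214. 159.] [-0.0083  0.0451  0.028 ]
keeper_pivot 0.53 [173.  89.] [ 0.0162 -0.003   0.028 ]
```

View pics/w4.png

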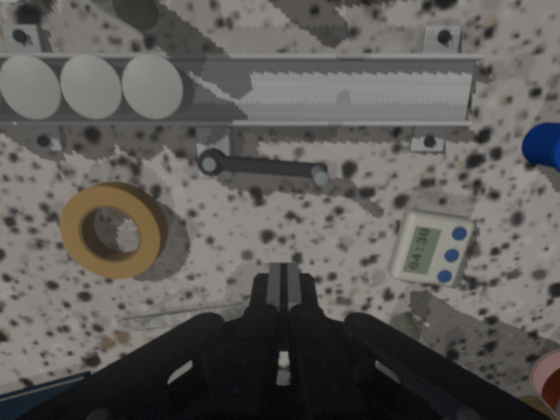

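Post is at (322,178) and pivot at (212,162), so the keeper is at about -0.11 rad. The tape and timer are clear. Working out the arc to push along.

Run:
```python
from loc import *
P=np.array([-.008,.046]);r=.06
pts=[]
for a in np.r_[-.25,-.12,np.linspace(0,1.6,14)]:
    u=np.array([-np.cos(a),-np.sin(a)]);n=np.array([np.sin(a),-np.cos(a)])
    d=.005+.0145*abs(np.sin(a))+.011*abs(np.cos(a))
    q=P+r*u-n*d; pts.append(W(p,(*q,.028)))
pts=np.array(pts);e=monitor.read_state()["eef_pos"]
print("start delta cm",(pts[0]-e)*100);print(np.c_[pts[1:],np.diff(pts,axis=0)*100])
```

```text
start delta cm [-0.8631  0.4255 -9.7824]
[[ 0.5801 -0.001   0.028  -0.7966  0.5502  0.    ]
 [ 0.572   0.003   0.028  -0.8159  0.3977  0.    ]
 [ 0.5665  0.0057  0.028  -0.543   0.2672  0.    ]
 [ 0.5606  0.0079  0.028  -0.5912  0.2179  0.    ]
 [ 0.5542  0.0094  0.028  -0.6371  0.1577  0.    ]
 [ 0.5475  0.0103  0.028  -0.678   0.0862  0.    ]
 [ 0.5404  0.0103  0.028  -0.7109  0.0035  0.    ]
 [ 0.533   0.0094  0.028  -0.7329 -0.0892  0.    ]
 [ 0.5256  0.0075  0.028  -0.7411 -0.1904  0.    ]
 [ 0.5183  0.0046  0.028  -0.7333 -0.2975  0.    ]
 [ 0.5112  0.0005  0.028  -0.7074 -0.4075  0.    ]
 [ 0.5046 -0.0047  0.028  -0.6624 -0.5167  0.    ]
 [ 0.4986 -0.0109  0.028  -0.5977 -0.6214  0.    ]
 [ 0.4935 -0.0181  0.028  -0.514  -0.7174  0.    ]
 [ 0.4894 -0.0254  0.028  -0.4035 -0.7372  0.    ]]
```

Call:
send_rows --targets '[[1,[0,0,-3],[0,0,0]],[1,[0,0.2,-3],[0,0,0]],[1,[0,0.2,-3],[0,0,0]],[1,[-0.4,0,-0.8],[0,0,0]],[1,[-0.4,0,0],[0,0,0]]]'

```text
time: 9.35
eef_pos: [0.5865, -0.0072, 0.0273]
ee_rot: [-0.266, -3.126, 0.001]
contact_force: [-0.5, -0.1, -0.0]
gripper_width: 0.0002
```

Call:
send_rows --targets '[[1,[-0.8,0.5,0],[0,0,0]],[1,[-0.8,0.4,0],[0,0,0]],[1,[-0.6,0.3,0],[0,0,0]],[1,[-0.6,0.2,0],[0,0,0]],[1,[-0.6,0.2,0],[0,0,0]]]'

```text
time: 9.85
eef_pos: [0.5548, 0.0091, 0.029]
ee_rot: [0.267, 3.129, 0.001]
contact_force: [1.2, -0.0, -0.6]
gripper_width: -0.0002
```

Run:
```python
from loc import *
st()
f=save("wrist","w5")
for q,z in(("keeper_post",.059),("keeper_pivot",.028)):
    for r in cams.landmark_of("wrist",q): print(q,round(r["conf"],2),np.round(r["at"]),L(ray("wrist",r["at"],z)))
```

```text
t 9.85 pos [0.5548 0.0091 0.029 ] local [-0.0711  0.044   0.029 ] yaw_y 80.26281843697403 tilt z [ 0.0015  0.0002 -1.    ] F [ 1.2261 -0.0128 -0.6298] w -0.0002270677948757729
keeper_post 0.56 [307. 271.] [-0.0806  0.0214  0.059 ]
keeper_pivot 0.73 [154. 282.] [-0.008   0.0435  0.028 ]
```

View pics/w5.png

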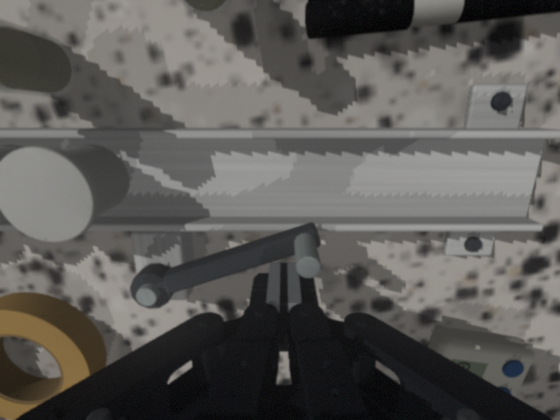

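The keeper is swinging (about 0.3 rad), with the bar ahead of the fingertips (post at 307,270). Continuing the arc.

Call:
send_rows --targets '[[1,[-0.7,0.1,0],[0,0,0]],[1,[-0.7,0,0],[0,0,0]],[1,[-0.7,-0.1,0],[0,0,0]],[1,[-0.7,-0.2,0],[0,0,0]],[1,[-0.7,-0.3,0],[0,0,0]]]'

```text
time: 10.5
eef_pos: [0.5191, 0.0037, 0.0283]
ee_rot: [-0.267, -3.13, -0.0]
contact_force: [0.8, 0.7, 1.1]
gripper_width: 0.0002
```

Call:
send_rows --targets '[[1,[-0.7,-0.4,0],[0,0,0]],[1,[-0.7,-0.5,0],[0,0,0]],[1,[-0.6,-0.6,0],[0,0,0]],[1,[-0.5,-0.6,0],[0,0,0]],[1,[-0.3,-0.4,0],[0,0,0]]]'

```text
time: 11.0
eef_pos: [0.4911, -0.022, 0.0283]
ee_rot: [-0.268, -3.13, 0.0]
contact_force: [0.4, 1.1, 0.1]
gripper_width: -0.0002
```

Run:
```python
from loc import *
st()
f=save("wrist","w6")
for q,z in(("keeper_post",.059),("keeper_pivot",.028)):
    for r in cams.landmark_of("wrist",q): print(q,round(r["conf"],2),np.round(r["at"]),L(ray("wrist",r["at"],z)))
```

```text
t 11.0 pos [ 0.4911 -0.022   0.0283] local [-0.0297 -0.0135  0.0283] yaw_y 80.20714268640111 tilt z [-0.0004 -0.0001 -1.    ] F [0.3911 1.0622 0.0705] w -0.0002425776059300293
```

Call:
send_rows --targets '[[1,[0,-0.2,0],[0,0,0]],[1,[0,-0.1,0],[0,0,0]],[1,[0,-0.1,0],[0,0,0]],[1,[0,0,0],[0,0,0]],[1,[0,0,0],[0,0,0]]]'

```text
time: 11.65
eef_pos: [0.4918, -0.0251, 0.0283]
ee_rot: [-0.267, -3.13, -0.0]
contact_force: [-0.8, -0.0, 0.7]
gripper_width: 0.0
```

Call:
send_rows --targets '[[1,[0,-0.1,0],[0,0,0]],[1,[0,-0.1,0],[0,0,0]],[1,[0,-0.1,0],[0,0,0]],[1,[0,0,0],[0,0,0]],[1,[0,0,0],[0,0,0]]]'

```text
time: 12.15
eef_pos: [0.4919, -0.0284, 0.0284]
ee_rot: [0.267, 3.13, -0.0]
contact_force: [-0.9, -0.6, 0.2]
gripper_width: 0.0
```

Call:
send_rows --targets '[[1,[0,-0.1,0],[0,0,0]],[1,[0,-0.1,0],[0,0,0]],[1,[0,-0.1,0],[0,0,0]],[1,[0,0,0],[0,0,0]],[1,[0,0,0],[0,0,0]]]'

```text
time: 12.65
eef_pos: [0.4919, -0.0314, 0.0284]
ee_rot: [0.267, 3.13, -0.0]
contact_force: [-1.4, -0.2, -0.8]
gripper_width: 0.0001
```

Run:
```python
from loc import *
st()
f=save("wrist","w7")
```

```text
t 12.65 pos [ 0.4919 -0.0314  0.0284] local [-0.0206 -0.0111  0.0284] yaw_y 80.24454415758566 tilt z [ 0.0003 -0.0001 -1.    ] F [-1.4457 -0.2095 -0.7955] w 0.00011691849790946105
```

View pics/w7.png

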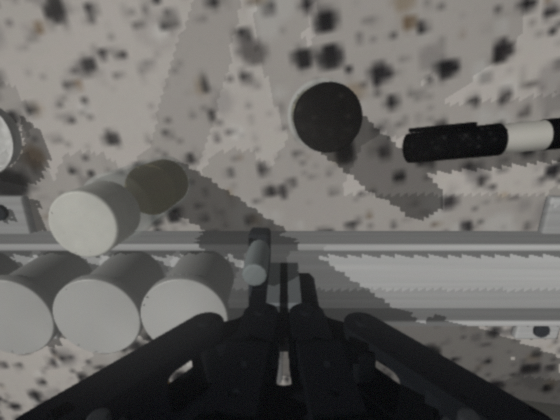

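The bar lies nearly square across (end at 260,232, post at 256,270) and the fingertips are against it. No stop force yet, so I'll push further.

Call:
send_rows --targets '[[1,[0,-0.1,0],[0,0,0]],[1,[0,-0.1,0],[0,0,0]],[1,[0,-0.1,0],[0,0,0]],[1,[0,0,0],[0,0,0]],[1,[0,0,0],[0,0,0]]]'

```text
time: 13.2
eef_pos: [0.4916, -0.0336, 0.0283]
ee_rot: [-0.266, -3.13, -0.001]
contact_force: [-0.2, 2.9, 0.8]
gripper_width: -0.0
```

Force is rising and motion lags, so the bar is reaching its stop. One more small push.

Call:
send_rows --targets '[[1,[0,-0.1,0],[0,0,0]],[1,[0,-0.1,0],[0,0,0]],[1,[0,0,0],[0,0,0]],[1,[0,0,0],[0,0,0]],[1,[0,0,0],[0,0,0]]]'

```text
time: 13.7
eef_pos: [0.4916, -0.0338, 0.0283]
ee_rot: [-0.264, -3.13, -0.004]
contact_force: [-0.3, 8.3, 1.4]
gripper_width: 0.0
```

Stalled at 8 N: at its stop. Backing away and rising for a check.

Call:
send_rows --targets '[[1,[0,0.3,0],[0,0,0]],[1,[0.1,0.8,0],[0,0,0]],[1,[0.2,1.2,0],[0,0,0]],[1,[0.2,1.2,0],[0,0,0]],[1,[0,0,3],[0,0,0]]]'

```text
time: 14.2
eef_pos: [0.4946, 0.0015, 0.0559]
ee_rot: [-0.26, -3.124, 0.001]
contact_force: [0.1, -0.1, -0.2]
gripper_width: 0.0
```

Call:
send_rows --targets '[[1,[0.2,1,4],[0,0,0]],[1,[0.8,2.5,4],[0,0,0]],[1,[0.8,3,2],[0,0,0]],[1,[0.8,3,0],[0,0,0]],[1,[0,0,0],[0,0,0]]]'

```text
time: 14.7
eef_pos: [0.5239, 0.1002, 0.1595]
ee_rot: [0.254, 3.128, 0.006]
contact_force: [-0.5, 0.3, -0.8]
gripper_width: 0.0002
```

Run:
```python
from loc import *
st()
f=save("wrist","w8"); save("top","top3")
a=cv2.imread("pics/w8.png"); b=cv2.imread("pics/top3.png")[215:290,230:400]
b=cv2.resize(b,(680,300),interpolation=cv2.INTER_CUBIC); a=a[:290]
o=np.zeros((590,680,3),np.uint8);o[:290,:560]=a;o[290:]=b;cv2.imwrite("pics/end.png",o)
for cam in("wrist","top"):
  for q,z in(("keeper_post",.059),("keeper_pivot",.028)):
    for r in cams.landmark_of(cam,q)[:2]: print(cam,q,round(r["conf"],2),np.round(r["at"]),L(ray(cam,r["at"],z)))
  for r in cams.recognise(cam,"plunger_4"): print(cam,round(r["conf"],2),np.round(r["at"]),L(ray(cam,r["at"],.03)))
```

```text
t 14.7 pos [0.5239 0.1002 0.1595] local [-0.1557 -0.0017  0.1595] yaw_y 80.72772432823916 tilt z [ 0.0033  0.0033 -1.    ] F [-0.4526  0.3352 -0.8182] w 0.00015265476622836895
wrist keeper_post 0.87 [ 84. 179.] [ 0.0004 -0.033   0.059 ]
wrist keeper_post 0.34 [274. 112.] [-0.1425 -0.081   0.059 ]
wrist keeper_pivot 0.58 [121. 256.] [-0.0011  0.0443  0.028 ]
wrist 0.94 [ 73. 203.] [ 0.0317 -0.0064  0.03  ]
wrist 0.93 [ 20. 205.] [ 0.0775 -0.0047  0.03  ]
wrist 0.86 [406. 244.] [-0.2588  0.0321  0.03  ]
wrist 0.57 [  6. 183.] [ 0.0848 -0.0237  0.03  ]
top keeper_post 0.63 [329. 175.] [0.0229 0.182  0.059 ]
top keeper_post 0.62 [302. 262.] [-0.0063 -0.0271  0.059 ]
top keeper_pivot 0.56 [305. 230.] [-0.0095  0.0504  0.028 ]
top 0.71 [348. 261.] [ 0.0991 -0.0048  0.03  ]
top 0.64 [320. 256.] [ 0.033  -0.0027  0.03  ]
top 0.55 [368. 267.] [ 0.1455 -0.0091  0.03  ]
top 0.54 [333. 255.] [0.0639 0.0037 0.03  ]
top 0.46 [251. 180.] [-0.1552  0.1457  0.03  ]
```

View pics/end.png

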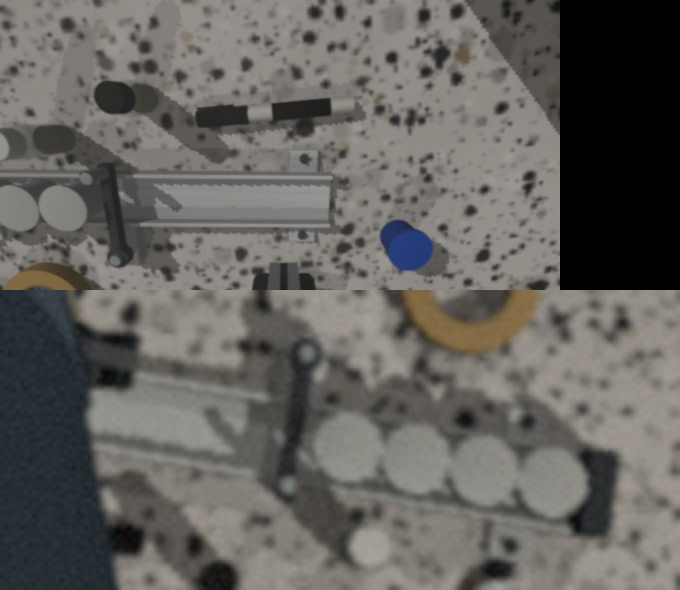

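The keeper is square (pivot 305,352 to post 288,485 in the lower crop; about 1.59 rad from the wrist camera, 1.61 from the top one). All four plungers touch in one row against the stop, and the arm is clear.

```bash
python3 -c "
from plant import sign_off
print(sign_off())"
```

```text
the job is handed in; nothing more can be done
None
```

I pushed the row home with the shut fingertips on plunger_4 only. I then swung the keeper round to its stop, backed clear and handed the job in at about 15 s of the 48 s allowed; sign-off gave no verdict.

- **Row:** the push took about 7 N, then stalled at 13 N with the front plunger against the stop. The last top picture shows all four upright, touching each other and against the stop.
- **Keeper:** it stalled at 8 N. The two cameras put it at about 1.59 and 1.61 rad, against 1.57 for square.
- **Bystanders:** none looked moved in the pictures, but I did not measure their positions.
- **Disagreements:** the wrist camera put the rail 3–5 mm to one side of my two-camera fit, and in one view 9 mm along it. The fingertips also stopped 6 mm further along than I expected at the keeper. I think the fingertips are narrower there; the angle check gave no sign of a problem.
- **Budget:** I viewed 11 pictures, one over the budget of 10.

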